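# Clear the mosaic chips off the work plate

## Task

Take the scraper block and wipe all five loose tile chips off the grey work plate into the blue catch tray: set it down behind the chips at the closed end and push to the open end, keeping it upright and steadily pressed on the plate all the way with about 10 N (the plate rocks on a spring, so feel how deep to go; never press hard). Then stand the scraper upright in the middle of its green mat again. Do not touch the chips with the fingers and leave the phone, the markers and the painted wooden block where they are.

Things in the scene. Friction and masses are not known exactly. Their poses are not given: they have to be found in the camera images.
- station: wooden chip board with catch tray, fixed to the table. Origin on the table under the middle of the grey plate; x points to the open end, z up. Plate x = -110 to 110 mm, between side walls (inner faces y = +-68 mm) and an end wall (inner face x = -110 mm), side wall tops z = 88 mm, end wall top z = 80 mm
- plate_mid (a point): middle of the plate's top face while nothing presses on it: 60 mm above the table, plate level, axes as the board's. The plate rocks about this middle on a spring (axis along y): under light pressure it gives way by many millimetres towards its ends but hardly at all in the middle, so the depth to press to changes along x and must be felt
- tray (a point): middle of the floor (4 mm above the table) of the blue open catch tray beyond the open end; the tray is 120 mm (x) by 160 mm (y), rim 35 mm above the table
- scraper: scraper block, 122 mm wide (its y), 28 mm thick (its x) and 82 mm high. Origin at the centre of its flat black underside, z up. Body up to z = 32 mm, above it an orange handle 80 mm wide (y), 22 mm thick (x), z = 32 to 82 mm: grip it across its thickness at about z = 66 mm. 0.19 to 0.33 kg. Starts on the mat
- mat: green parking mat fixed on the table, 90 mm (x) by 160 mm (y), 4 mm thick; origin at the centre of its underside. The scraper stands on it with its width along the mat's y
- chip0: blue mosaic tile chip, 26 x 26 x 6 mm, 11 g, lying loose on the plate; origin at the centre of one flat face (the underside at the start)
- chip1: terracotta mosaic tile chip, 26 x 26 x 6 mm, 11 g, lying loose on the plate; origin at the centre of one flat face (the underside at the start)
- chip2: yellow mosaic tile chip, 26 x 26 x 6 mm, 11 g, lying loose on the plate; origin at the centre of one flat face (the underside at the start)
- chip3: green mosaic tile chip, 26 x 26 x 6 mm, 11 g, lying loose on the plate; origin at the centre of one flat face (the underside at the start)
- chip4: red mosaic tile chip, 26 x 26 x 6 mm, 11 g, lying loose on the plate; origin at the centre of one flat face (the underside at the start)
- phone: black phone lying on the table, 150 x 74 x 9 mm, origin at the centre of its underside; a bystander
- markers: white open case of markers, 120 x 150 x 22 mm, origin at the centre of its underside; a bystander
- owl: small painted dark wooden block, 62 x 50 x 22 mm, origin at the centre of its underside; a bystander
Not all that is in view belongs to the job. Of the things like the mat, leave any that is pink or red; of the rest the smaller one is meant.

How it is judged:
On the way, in this order (a step that is already met when the one before it is completed fails the run):
1. scraper pressed on the plate near the closed end, behind the chips (6 to 20 N, upright) (x of scraper in the frame of station between -0.11 and -0.066 m and z of scraper in the frame of station below 0.079 m and angle between scraper's own z axis and vertical below 0.2 rad and contact force between scraper and station between 6 and 20 N), for 0.2 s.
2. still pressed (6 to 20 N) as it passes the middle of the plate (x of scraper in the frame of station between -0.022 and 0.022 m and z of scraper in the frame of station below 0.079 m and angle between scraper's own z axis and vertical below 0.2 rad and contact force between scraper and station between 6 and 20 N), for 0.2 s.
3. still pressed (6 to 20 N) close to the open end (x of scraper in the frame of station between 0.072 and 0.115 m and z of scraper in the frame of station below 0.079 m and angle between scraper's own z axis and vertical below 0.2 rad and contact force between scraper and station between 6 and 20 N), for 0.2 s.
At the end, for the whole second after the job is handed in: All five chips lie at rest in the catch tray, below its rim, and the scraper stands upright (within 0.08 rad) and at rest on its mat, within 35 mm of the mat's centre (x of chip0 in the frame of station between 0.112 and 0.231 m and y of chip0 in the frame of station between -0.08 and 0.08 m and z of each of chip0, chip1, chip2, chip3, chip4 in the frame of station below 0.036 m and linear speed of each of chip0, chip1, chip2, chip3, chip4, scraper below 0.02 m/s and x of chip1 in the frame of station between 0.112 and 0.231 m and y of chip1 in the frame of station between -0.08 and 0.08 m and x of chip2 in the frame of station between 0.112 and 0.231 m and y of chip2 in the frame of station between -0.08 and 0.08 m and x of chip3 in the frame of station between 0.112 and 0.231 m and y of chip3 in the frame of station between -0.08 and 0.08 m and x of chip4 in the frame of station between 0.112 and 0.231 m and y of chip4 in the frame of station between -0.08 and 0.08 m and horizontal distance between scraper and mat below 0.035 m and z of scraper in the frame of mat below 0.008 m and angle between scraper's own z axis and vertical below 0.08 rad); the robot touches nothing.
It fails at once if the gripper's fingers touch a chip (contact force between the fingers and chip0 above 0.5 N or contact force between the fingers and chip1 above 0.5 N or contact force between the fingers and chip2 above 0.5 N or contact force between the fingers and chip3 above 0.5 N or contact force between the fingers and chip4 above 0.5 N).
It fails at once if the scraper is pressed hard on the board (over 35 N) (contact force between scraper and station above 35 N).
It fails at once if the phone, the marker case or the wooden owl is moved by more than 15 mm (distance of any of phone, markers, owl from where it was at the start of the episode above 0.015 m).
It also fails if it takes over 64 s, if anything falls off the work surface, if the arm or the gripper's body presses on something with over 40 N, if the wrist force passes 120 N, or if a joint passes its speed limit or range.

## Robot

A 6-joint arm with a two-finger parallel gripper is mounted at the origin on the work surface. World frame = base frame: x ahead of the robot, y to its left, z up, the work surface at z = 0. Lengths are in m, angles in rad, forces in N, time in s.
With the tool pointing down it reaches from about 0.35 to 0.975 m from the base axis. Payload 4.9 kg.
Tool frame: the origin (TCP) lies at the very end of the fingers, on their centre line; the grasp point (between the pads) lies 19 mm behind it; z points along the fingers, y is the line along which they close (so a half turn about z gives the same grasp; the last joint's range is limited). The gripper opens to 85 mm and grips with 20 to 120 N. Pads are 22 mm wide; open, the fingers measure 114 mm over their backs; the gripper's body (76 mm by 85 mm) begins 54 mm behind the grasp point. The pads swing forward as they close: fully open they stand 13 mm farther back than shut.
Start: joints at [-1.399, 0.053, 1.613, -0, 1.476, -0.119], TCP at [0.179, -0.599, 0.209] pointing down, gripper open.
Joint ranges: [-3.01, 3.01], [-1.01, 2.22], [0.06, 2.58], [-1.02, 4.17], [0.09, 2.62], [-3.14, 3.14]. Speed limits (rad/s): [2.57, 2.57, 3.14, 3.14, 3.14, 3.14].

## Interface

Orientations are given as a rotation vector (axis times angle).
In Python, from rig import sensors, viewer, ticket, finder gives the robot as it stands. The module is installed in compiled form; this text tells all that it offers.
- The arm moves only by the tool send_rows, never from a script. Its argument "plan" is text: rows parted by semicolons, each of 4 numbers parted by spaces: the shift along the tool's x, y, z in cm, then the turn about the tool's z in rad. A call has 1 to 10 rows; each row shifts and turns the commanded pose from where the row before left it, along the tool's axes as they then stand; what a row does not reach is not made up. A row lasts 1/12 s, in which the tool goes at most 41.7 mm and 7.16 degrees, less where a joint would pass 70% of its speed; a pose out of reach is approached as far as the arm can. A call is refused whole if a number of a shift passes 4.17 or a number of a turn 0.125, either way. A call with a gripper value outside its range is refused whole. "jaw" is the closure in counts, from 0 (fully open) to 255 (shut), set as the call begins (left out, the last holds). The fingers move at their own pace and stop on an object; "force" is the grip in N (left out, the last holds). Time passes only in rows, so rows that do not move let the fingers close. It gives the time, the measured TCP pose, the force, the opening and the grip force at its end, in the units of the state.
- sensors.get_state(): the state, without advancing time (a new reading comes with each control period).
- viewer.get_image(name): name is "scene" or "top"; returns the picture (480x640x3 uint8, blue, green, red); there is no depth.
- viewer.camera_info(name): a dict with "K" (3x3 intrinsics, pixels), "k1" (the pictures are not rectified: a ray, as slopes to the right and down, at radius r is drawn at 1 + k1 r^2 times it, then the intrinsics apply), "R" (3x3) and "t" (3): a world point X has camera coordinates R X + t. Camera axes: x right, y down, z forward; pixel columns grow to the right and rows downward; lengths in m; the calibration is good to about 2 mm. A picture is of the moment at which its call begins. camera_info takes no time and is no camera call.
- ticket.finish_job(): hands the job in; it is judged then, once.
Trained networks look in the newest picture that a camera, given by its name, has taken for a name from the list of things; names that differ only in an ending like _2 or _b are one class to them, and where a whole thing is asked for, a point or a joint stands for the part that bears it (a point fixed in the world has none). Each returns a list of dicts, best first, with "confidence" (0 to 1); they miss things now and then, are a little off and sometimes report something else, mostly with a low value. They report only what shows in the picture. A call takes as long as a camera call. They do not tell look-alikes from the thing itself.
- finder.spot_in(camera, thing): "box" ([left, top, right, bottom] in pixels, round what is visible of it).
- finder.tip_of(camera, thing): "at" ([column, row] in pixels: a listed point, or the origin of a listed thing).
The state is a dict: "time_s": time; "joints": joint angles; "joint_vel": joint speeds; "tau": joint torques, N m; "ee_pos": TCP position; "ee_rot": TCP orientation; "contact_force": force on the tool from outside, world axes, zero at the start; "torque": the same for the moment, N m; "opening": opening from 0.0 (shut) to 1.0 (fully open); "finger_force": force on a finger pad.
Only numpy, scipy, OpenCV 4.12 (cv2) and the standard library are available. Lean on these libraries where they do the work, as an engineer would, in place of code of your own. Each camera call takes 0.05 s, during which the arm holds its last target. There are 200 camera calls.

## Working session

There is one attempt and no reset: what is moved stays moved. The work goes in short steps, Python scripts to look and compute and a tool call to move; the robot and the scene stay as the last step left them, time stands still between calls to the robot, and variables do not carry over. Pictures are saved under pics/ and viewed, at most 10 in all, crops included, and the job is handed in when it is done.

Besides the shell and the picture viewer there is one more tool, called after "Request:" by a JSON object that holds its "op" and its "data". send_rows: Moves the arm, as the interface text tells. Its arguments: {"type":"object","properties":{"plan":{"type":"string"},"jaw":{"type":"number"},"force":{"type":"number"}},"required":["plan"]}

```bash
mkdir -p pics; ls; cat > h.py <<'E'
import numpy as np, cv2
from rig import sensors, viewer, ticket, finder
def ray(cam,px):
    c=viewer.camera_info(cam);K=np.array(c["K"]);k1=c["k1"];R=np.array(c["R"]);t=np.array(c["t"])
    d=np.linalg.solve(K,[px[0],px[1],1.])[:2]; u=d.copy()
    for _ in range(20): u=d/(1+k1*(u@u))
    return -R.T@t, R.T@np.array([u[0],u[1],1.])
def at_z(cam,px,z):
    o,v=ray(cam,px); return o+v*(z-o[2])/v[2]
def proj(cam,X):
    c=viewer.camera_info(cam);x=np.array(c["R"])@np.array(X,float)+np.array(c["t"]);u=x[:2]/x[2];u=u*(1+c["k1"]*(u@u))
    p=np.array(c["K"])@[u[0],u[1],1];return p[:2]
E
python3 - <<'E'
from h import *
for c in("scene","top"):
    cv2.imwrite(f"pics/{c}0.png",viewer.get_image(c))
    i=viewer.camera_info(c);print(c,-np.array(i["R"]).T@i["t"])
print(sensors.get_state())
H=dict(plate_mid=.06,tray=.004,mat=.004,scraper=.004,chip0=.06,chip4=.06,phone=0,markers=0,owl=0,station=0)
for n,z in H.items():
    for c in ("top","scene"):
        for d in finder.tip_of(c,n)[:4]:
            print(n,c,np.round(d["at"]),round(d["confidence"],2),np.round(at_z(c,d["at"],z),3))
E
```

```text
pics
scene [0.96328182 0.75035101 1.34687116]
top [ 0.39684369 -0.10802823  1.21557288]
{'time_s': 0.1, 'joints': array([-1.39901012e+00,  5.32889963e-02,  1.61418054e+00,  2.18841905e-05,
        1.47598880e+00, -1.19005179e-01]), 'joint_vel': array([ 5.41966842e-04, -1.47003108e-03, -1.39290289e-03, -1.92944234e-04,
       -1.13524052e-03, -4.15933680e-06]), 'tau': array([-6.41683570e-06, -3.94905925e+01, -3.71363783e+01, -9.68562676e-05,
        3.93556460e-03,  1.51488268e-05]), 'ee_pos': array([ 0.17909239, -0.59815278,  0.20757289]), 'ee_rot': array([-3.10659918e+00, -4.54892832e-01,  4.30991303e-05]), 'contact_force': array([0.14294828, 0.17904832, 0.40533386]), 'torque': array([ 0.06103627, -0.07188335,  0.01159783]), 'finger_force': 0.0, 'opening': 1.0017594428532417}
plate_mid top [250. 194.] 0.58 [0.589 0.065 0.06 ]
plate_mid scene [301. 318.] 0.97 [0.588 0.067 0.06 ]
tray top [264. 138.] 0.84 [0.753 0.039 0.004]
tray top [411. 225.] 0.4 [ 0.519 -0.364  0.004]
tray scene [239. 349.] 0.87 [0.752 0.043 0.004]
tray scene [380. 421.] 0.39 [0.545 0.37  0.004]
mat top [409. 223.
[... 991 characters left out ...]
4  0.06 ]
chip4 top [267. 196.] 0.39 [0.584 0.022 0.06 ]
chip4 scene [319. 327.] 0.68 [0.563 0.111 0.06 ]
chip4 scene [312. 302.] 0.56 [0.543 0.04  0.06 ]
chip4 scene [304. 331.] 0.4 [0.599 0.105 0.06 ]
phone top [143. 209.] 0.67 [0.553 0.366 0.   ]
phone scene [382. 421.] 0.71 [0.54  0.371 0.   ]
markers top [146. 269.] 0.9 [0.39 0.35 0.  ]
markers scene [433. 384.] 0.79 [ 0.378  0.352 -0.   ]
markers scene [310. 305.] 0.56 [0.531 0.012 0.   ]
owl top [388. 160.] 0.59 [ 0.697 -0.303  0.   ]
owl scene [208. 245.] 0.79 [ 0.69  -0.304  0.   ]
station top [249. 201.] 0.77 [0.58  0.076 0.   ]
station scene [302. 323.] 0.62 [0.576 0.05  0.   ]
station scene [295. 304.] 0.18 [ 0.565 -0.01   0.   ]
```

View pics/top0.png

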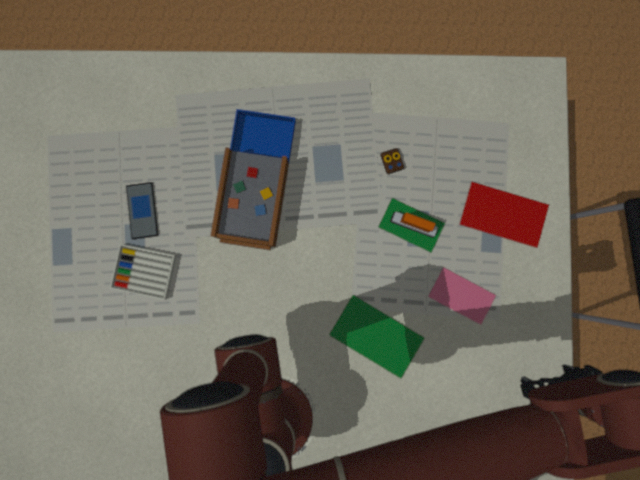

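```bash
python3 - <<'E'
import cv2
a=cv2.imread("pics/top0.png")[100:280,190:460]; cv2.imwrite("pics/topc.png",cv2.resize(a,None,fx=2.9,fy=2.9,interpolation=2))
a=cv2.imread("pics/scene0.png")[130:370,200:400]; cv2.imwrite("pics/scenec.png",cv2.resize(a,None,fx=2.5,fy=2.5,interpolation=2))
E
```

```text
(no output)
```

View pics/topc.png

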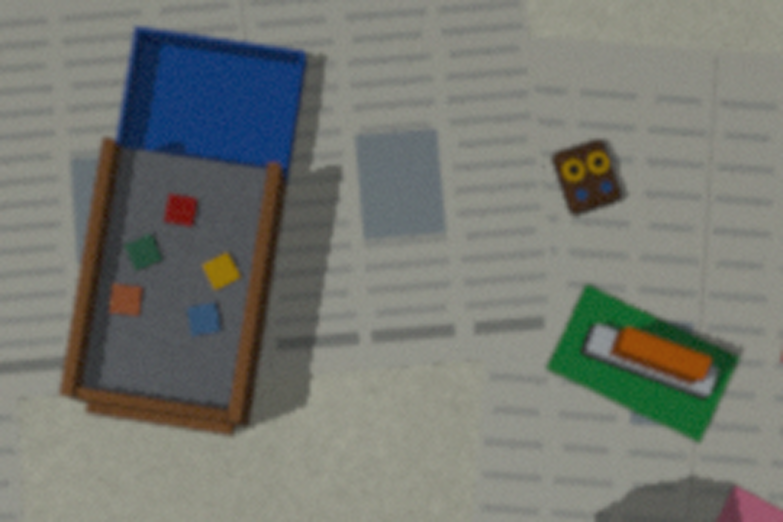

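View pics/scenec.png

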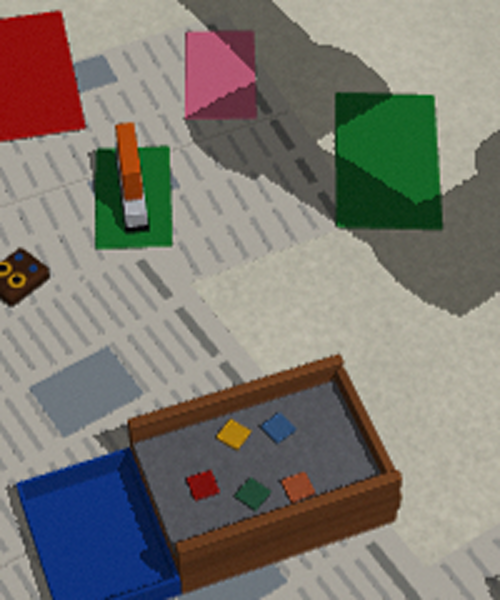

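The small green mat holding the scraper at (411,225) is the target. The look-alikes are the large green (377,336), the pink (462,295) and the red (504,214). The crop confirms the choice, and the open end points to the tray (image up).

```bash
python3 - <<'E'
from h import *
im=cv2.imread("pics/top0.png");hsv=cv2.cvtColor(im,cv2.COLOR_BGR2HSV)
f=lambda x,y:(x/2.9+190-.33,y/2.9+100-.33)
print("walls z88",[np.round(at_z("top",f(*p),.088),4) for p in[(119,145),(80,397),(266,163),(230,405)]])
def seg(n,lo,hi,box,z):
    m=cv2.inRange(hsv,lo,hi);k=np.zeros_like(m);x0,y0,x1,y1=box;k[y0:y1,x0:x1]=m[y0:y1,x0:x1]
    k=cv2.resize(k,None,fx=4,fy=4,interpolation=1);c=max(cv2.findContours((k>127).astype('u1'),0,2)[0],key=cv2.contourArea)
    P=np.array([at_z("top",(p[0][0]/4-.375,p[0][1]/4-.375),z)[:2] for p in c],np.float32)
    r=cv2.minAreaRect(P);b=cv2.boxPoints(r);e=sorted([b[1]-b[0],b[2]-b[1]],key=np.linalg.norm)
    print(n,np.round(r[0],4),[round(float(np.linalg.norm(v)),4) for v in e],"short-axis yaw deg",round(float(np.degrees(np.arctan2(e[0][1],e[0][0]))),1))
seg("mat",(45,80,40),(85,255,255),(370,185,455,260),.004)
seg("handle",(5,150,100),(18,255,255),(385,200,450,245),.086)
seg("tray",(105,120,50),(125,255,255),(222,100,305,165),.035)
E
```

```text
walls z88 [array([0.6972, 0.1133, 0.088 ]), array([0.4747, 0.1409, 0.088 ]), array([ 0.683 , -0.0163,  0.088 ]), array([0.4697, 0.0105, 0.088 ])]
mat [ 0.5203 -0.3645] [0.0912, 0.1595] short-axis yaw deg -25.1
handle [ 0.5199 -0.3647] [0.0262, 0.0838] short-axis yaw deg -19.2
tray [0.7553 0.0395] [0.1161, 0.1617] short-axis yaw deg -7.8
```

```bash
cat >> h.py <<'E'
from scipy.spatial.transform import Rotation as Ro
def delta(x,y,z,yawx):
    "tool-axis shift (cm) after/before turning and turn (rad) to TCP target with tool x at world yaw yawx (deg)"
    s=sensors.get_state();R=Ro.from_rotvec(s["ee_rot"]).as_matrix();d=(np.array([x,y,z])-s["ee_pos"])*100
    y0=np.arctan2(R[1,0],R[0,0]);dy=(np.radians(yawx)-y0+np.pi)%(2*np.pi)-np.pi
    R2=Ro.from_rotvec([0,0,dy]).as_matrix()@R
    print("t",round(s["time_s"],2),"yawx",round(np.degrees(y0),1),"turn",round(-dy,3),"shift now-axes",np.round(R.T@d,2),"after-turn axes",np.round(R2.T@d,2),"F",np.round(s["contact_force"],1),"joints",np.round(s["joints"],2))
E
python3 -c "
from h import *
delta(.520,-.3647,.16,70.5)"
```

```text
t 1.1 yawx 16.7 turn -0.94 shift now-axes [ 39.36 -12.65   4.87] after-turn axes [33.44 24.31  4.87] F [-0.7  0.2  0.4] joints [-1.4   0.05  1.61 -0.    1.48 -0.12]
```

Request:
{"op": "send_rows", "data": {"plan": "0 0 0 -0.117;0 0 0 -0.117;0 0 0 -0.117;0 0 0 -0.117;0 0 0 -0.117;0 0 0 -0.117;0 0 0 -0.117;0 0 0 -0.117", "jaw": 0, "force": 80}}

```text
time_s: 1.77
ee_pos: [0.1792, -0.5987, 0.2087]
ee_rot: [2.564, 1.816, 0.0]
contact_force: [-0.2, 0.7, 0.9]
opening: 0.998
finger_force: 0.0
```

```bash
python3 -c "
from h import *
delta(.520,-.3647,.16,70.5)"
```

```text
t 1.77 yawx 70.6 turn 0.002 shift now-axes [33.39 24.38  4.87] after-turn axes [33.44 24.31  4.87] F [-0.2  0.7  0.9] joints [-1.4   0.05  1.61  0.    1.48 -1.06]
```

Request:
{"op": "send_rows", "data": {"plan": "3.3 2.4 0.4 0;3.3 2.4 0.4 0;3.3 2.4 0.4 0;3.3 2.4 0.4 0;3.3 2.4 0.4 0;3.3 2.4 0.4 0;3.3 2.4 0.4 0;3.3 2.4 0.4 0;3.3 2.4 0.4 0;3.3 2.4 0.4 0"}}

```text
time_s: 2.6
ee_pos: [0.518, -0.3676, 0.1687]
ee_rot: [2.568, 1.808, 0.0]
contact_force: [-0.1, -0.4, -0.1]
opening: 1.0
finger_force: 0.0
```

Request:
{"op": "send_rows", "data": {"plan": "0 0 0 0;0 0 0 0"}}

```text
time_s: 2.77
ee_pos: [0.5178, -0.3673, 0.1682]
ee_rot: [-2.565, -1.813, 0.001]
contact_force: [-0.1, -0.8, -0.2]
opening: 0.997
finger_force: 0.0
```

```bash
python3 -c "
from h import *
delta(.520,-.3647,.16,70.5)
cv2.imwrite('pics/s1.png',cv2.resize(viewer.get_image('scene')[110:260,170:370],None,fx=3,fy=3))"
```

```text
t 2.77 yawx 70.5 turn 0.0 shift now-axes [0.32 0.12 0.82] after-turn axes [0.32 0.12 0.82] F [-0.1 -0.8 -0.2] joints [-0.73  0.1   1.63 -0.    1.41 -0.39]
```

View pics/s1.png

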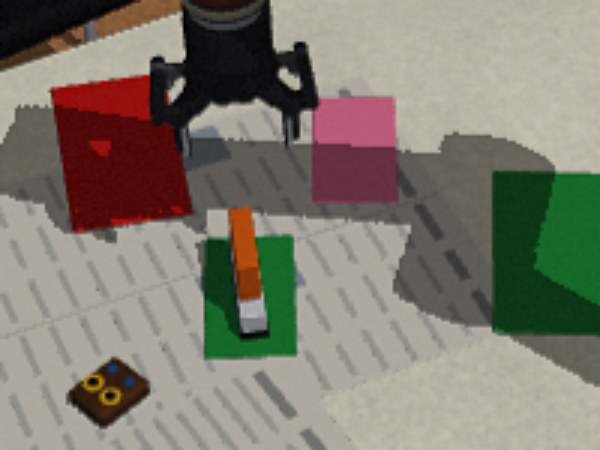

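The gripper is open above the scraper, with fingertips at about crop (185,145) and (292,140) straddling it. The handle is at about (245,250). I'll descend and grip.

Request:
{"op": "send_rows", "data": {"plan": "0.3 0.1 1.5 0;0 0 1.5 0;0 0 1.5 0;0 0 1.5 0;0 0 1.5 0;0 0 1.5 0;0 0 1.5 0;0 0 1.2 0;0 0 0 0"}}

```text
time_s: 3.57
ee_pos: [0.5164, -0.3649, 0.0475]
ee_rot: [-2.564, -1.805, 0.002]
contact_force: [-0.7, 1.2, -0.7]
opening: 1.002
finger_force: 0.0
```

Request:
{"op": "send_rows", "data": {"plan": "0 0 0 0;0 0 0 0;0 0 0 0;0 0 0 0;0 0 0 0;0 0 0 0;0 0 0 0;0 0 0 0", "jaw": 255, "force": 80}}

```text
time_s: 4.23
ee_pos: [0.5193, -0.3672, 0.0531]
ee_rot: [2.567, 1.807, 0.001]
contact_force: [0.6, 0.1, 4.5]
opening: 0.226
finger_force: 80.9
```

Request:
{"op": "send_rows", "data": {"plan": "0 0 -1 0;0 0 -2.5 0;0 0 -3 0;0 0 -3 0;0 0 -3 0;0 0 -3 0;0 0 -2 0;0 0 0 0;0 0 0 0;0 0 0 0"}}

```text
time_s: 5.07
ee_pos: [0.5173, -0.3656, 0.2239]
ee_rot: [-2.565, -1.806, 0.002]
contact_force: [-0.2, -0.3, -3.6]
opening: 0.229
finger_force: 80.1
```

```bash
python3 -c "
from h import *
delta(.5047,.0741,.23,82.6)"
```

```text
t 5.07 yawx 70.3 turn -0.215 shift now-axes [ 40.97 -16.02  -0.48] after-turn axes [43.44 -6.91 -0.51] F [-0.2 -0.3 -3.6] joints [-0.73  0.07  1.57 -0.    1.51 -0.39]
```

Request:
{"op": "send_rows", "data": {"plan": "0 0 0 -0.107;0 0 0 -0.107;2 -0.3 0 0;3 -0.48 0 0;3.3 -0.52 0 0;3.3 -0.52 0 0;3.3 -0.52 0 0;3.3 -0.52 0 0;3.3 -0.52 0 0;3.3 -0.52 0 0"}}

```text
time_s: 5.9
ee_pos: [0.5099, -0.1135, 0.2231]
ee_rot: [-2.358, -2.069, 0.004]
contact_force: [0.4, 0.5, -2.5]
opening: 0.23
finger_force: 80.1
```

Request:
{"op": "send_rows", "data": {"plan": "3.3 -0.52 0 0;3.3 -0.52 0 0;3.3 -0.52 0 0;3.3 -0.52 0 0;3 -0.5 0 0;1.5 -0.3 0 0;0 0 0 0;0 0 0 0;0 0 0 0;0 0 0 0"}}

```text
time_s: 6.73
ee_pos: [0.5058, 0.0627, 0.2255]
ee_rot: [-2.362, -2.07, 0.003]
contact_force: [-0.1, -0.7, -1.6]
opening: 0.228
finger_force: 80.1
```

```bash
python3 -c "
from h import *
delta(.5047,.0741,.23,82.6)
cv2.imwrite('pics/t2.png',cv2.resize(viewer.get_image('top')[100:260,170:350],None,fx=3.5,fy=3.5,interpolation=2))"
```

```text
t 6.73 yawx 82.5 turn -0.002 shift now-axes [ 1.12 -0.26 -0.45] after-turn axes [ 1.12 -0.26 -0.45] F [-0.1 -0.7 -1.6] joints [-0.02 -0.24  1.86 -0.    1.52  0.11]
```

View pics/t2.png

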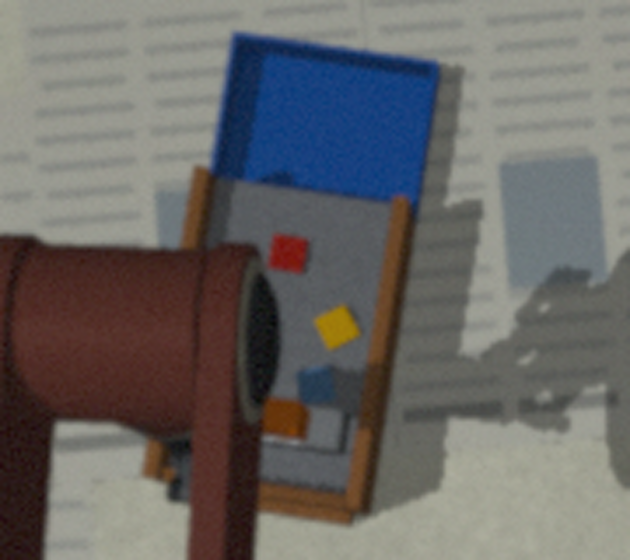

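The top view shows the wrist hiding the left half. The scraper's right end shows at crop (350,403)–(342,450), and the right wall's inner edge at about (390,200)–(350,480).

```bash
python3 - <<'E'
from h import *
s=sensors.get_state();R=Ro.from_rotvec(s["ee_rot"]).as_matrix()
for p in[(350,403),(342,450)]:
    q=at_z("top",(170+p[0]/3.5-.36,100+p[1]/3.5-.36),s["ee_pos"][2]-.015); print("rel TCP tool axes mm",np.round(R.T@(q-s["ee_pos"])*1000,1))
im=viewer.get_image('scene'); cv2.imwrite('pics/s2.png',cv2.resize(im[200:380,200:400],None,fx=3.3,fy=3.3,interpolation=2))
E
```

```text
rel TCP tool axes mm [-63.3  19.6  15. ]
rel TCP tool axes mm [-62.9 -11.1  15. ]
```

View pics/s2.png

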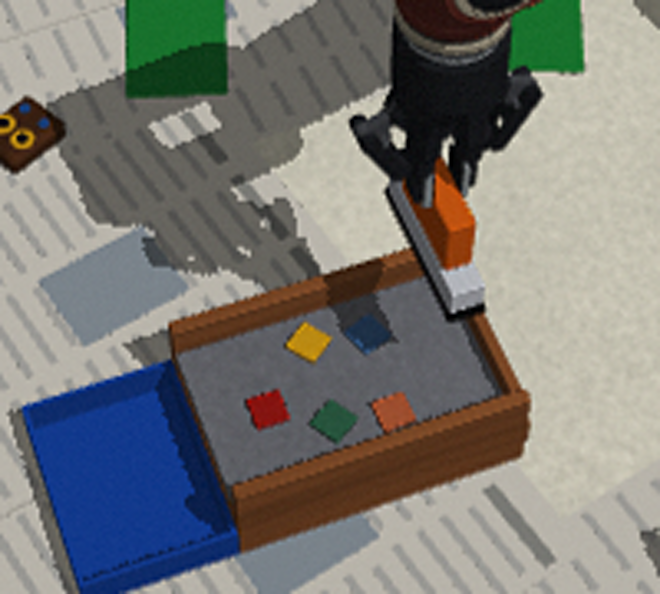

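The scene view shows the scraper held upright with its lower left corners at (452,320) and (485,308). The chips lie ahead of it, and the +y wall's top inner edge runs (237,487)–(503,399).

```bash
python3 - <<'E'
from h import *
s=sensors.get_state();R=Ro.from_rotvec(s["ee_rot"]).as_matrix()
f=lambda p:(200+p[0]/3.3-.35,200+p[1]/3.3-.35)
for p in[(452,320),(485,308)]:
    q=at_z("scene",f(p),s["ee_pos"][2]-.047); print("rel TCP",np.round(R.T@(q-s["ee_pos"])*1000,1))
c=np.array([.586,.0635]);a=np.radians(-7.4);M=np.array([[np.cos(a),np.sin(a)],[-np.sin(a),np.cos(a)]])
for p in[(237,487),(503,399)]: print("wall st", np.round(M@(at_z("scene",f(p),.088)[:2]-c)*1000,1))
for p in[(119,145),(80,397),(266,163),(230,405)]: print("wall top", np.round(M@(at_z("top",(p[0]/2.9+190-.33,p[1]/2.9+100-.33),.088)[:2]-c)*1000,1))
print("tray",M@(np.array([.7553,.0395])-c))
E
```

```text
rel TCP [58.8  9.9 47. ]
rel TCP [ 57.9 -15.9  47. ]
wall st [102.2  69.8]
wall st [-104.6   71.8]
wall top [103.9  63.7]
wall top [-120.4   62.4]
wall top [106.5 -66.7]
wall top [-108.5  -67.6]
tray [ 0.17098102 -0.00199501]
```

```bash
python3 -c "
from h import *
delta(.505,.0763,.15,82.6)"
```

```text
t 6.83 yawx 82.5 turn -0.002 shift now-axes [ 1.33 -0.29  7.62] after-turn axes [ 1.34 -0.28  7.62] F [-0.1 -0.1 -2.1] joints [-0.02 -0.24  1.85 -0.    1.52  0.11]
```

Request:
{"op": "send_rows", "data": {"plan": "0.5 -0.1 1 0;0.5 -0.1 1.5 0;0.3 -0.1 1.5 0;0 0 1.5 0;0 0 1.5 0;0 0 0.6 0;0 0 0 0;0 0 0 0"}}

```text
time_s: 7.5
ee_pos: [0.5048, 0.0769, 0.1505]
ee_rot: [-2.361, -2.072, 0.001]
contact_force: [0.9, -0.7, -2.4]
opening: 0.231
finger_force: 80.0
```

```bash
python3 -c "
from h import *
delta(.505,.0763,.15,82.6)"
```

```text
t 7.5 yawx 82.5 turn -0.001 shift now-axes [-0.06  0.02  0.05] after-turn axes [-0.06  0.02  0.05] F [ 0.9 -0.7 -2.4] joints [ 0.01 -0.18  1.93  0.    1.39  0.14]
```

Baseline Fz is about -2.3. I'll lower in small steps.

Request:
{"op": "send_rows", "data": {"plan": "0 0 0.8 0;0 0 0.8 0;0 0 0.8 0;0 0 0.6 0;0 0 0.4 0;0 0 0.2 0;0 0 0 0;0 0 0 0"}}

```text
time_s: 8.17
ee_pos: [0.505, 0.0769, 0.1147]
ee_rot: [2.361, 2.072, 0.0]
contact_force: [0.3, -0.8, -2.2]
opening: 0.226
finger_force: 80.1
```

Request:
{"op": "send_rows", "data": {"plan": "0 0 0.2 0;0 0 0 0;0 0 0 0"}}

```text
time_s: 8.42
ee_pos: [0.5051, 0.077, 0.1129]
ee_rot: [2.361, 2.072, 0.0]
contact_force: [-0.9, 0.7, -2.6]
opening: 0.227
finger_force: 80.1
```

Request:
{"op": "send_rows", "data": {"plan": "0 0 0.2 0;0 0 0 0;0 0 0 0"}}

```text
time_s: 8.67
ee_pos: [0.5049, 0.0769, 0.1106]
ee_rot: [-2.361, -2.072, 0.0]
contact_force: [0.1, -0.8, -1.3]
opening: 0.232
finger_force: 80.1
```

Request:
{"op": "send_rows", "data": {"plan": "0 0 0.2 0;0 0 0 0;0 0 0 0"}}

```text
time_s: 8.92
ee_pos: [0.5049, 0.077, 0.1087]
ee_rot: [-2.361, -2.072, 0.0]
contact_force: [0.5, 0.1, -1.5]
opening: 0.23
finger_force: 80.1
```

Request:
{"op": "send_rows", "data": {"plan": "0 0 0.2 0;0 0 0 0;0 0 0 0"}}

```text
time_s: 9.17
ee_pos: [0.505, 0.077, 0.1071]
ee_rot: [-2.361, -2.072, -0.0]
contact_force: [-1.5, -0.2, 1.3]
opening: 0.228
finger_force: 80.5
```

Request:
{"op": "send_rows", "data": {"plan": "0 0 0.1 0;0 0 0 0;0 0 0 0"}}

```text
time_s: 9.42
ee_pos: [0.505, 0.077, 0.1061]
ee_rot: [-2.361, -2.072, -0.0]
contact_force: [-2.6, 0.6, 2.8]
opening: 0.229
finger_force: 80.7
```

Request:
{"op": "send_rows", "data": {"plan": "0 0 0.1 0;0 0 0.1 0;0 0 0 0;0 0 0 0"}}

```text
time_s: 9.75
ee_pos: [0.5049, 0.077, 0.1043]
ee_rot: [-2.361, -2.072, 0.0]
contact_force: [-5.0, 0.7, 6.6]
opening: 0.227
finger_force: 81.2
```

Request:
{"op": "send_rows", "data": {"plan": "0 0 0.08 0;0 0 0 0;0 0 0 0;0 0 0 0"}}

```text
time_s: 10.08
ee_pos: [0.5049, 0.077, 0.1038]
ee_rot: [-2.361, -2.072, 0.001]
contact_force: [-5.2, 0.3, 7.8]
opening: 0.229
finger_force: 81.3
```

Request:
{"op": "send_rows", "data": {"plan": "0 0.2 -0.03 0;0 0.25 -0.033 0;0 0.25 -0.03 0;0 0.25 -0.03 0;0 0.25 -0.03 0"}}

```text
time_s: 10.5
ee_pos: [0.515, 0.0758, 0.1047]
ee_rot: [-2.358, -2.07, 0.006]
contact_force: [-9.5, 1.5, 9.2]
opening: 0.229
finger_force: 81.6
```

```bash
cat >> h.py <<'E'
def st():
    s=sensors.get_state();a=np.radians(-7.5);M=np.array([[np.cos(a),np.sin(a)],[-np.sin(a),np.cos(a)]])
    print("t",round(s["time_s"],2),"station TCP mm",np.round(M@(s["ee_pos"][:2]-[.586,.0635])*1000,1),"z",round(s["ee_pos"][2]*1000,1),"F st",np.round(M@s["contact_force"][:2],1),round(s["contact_force"][2]+2.2,1))
E
python3 -c "
from h import *
st()"
```

```text
t 10.5 station TCP mm [-72.    2.9] z 104.7 F st [-9.6  0.2] 11.4
```

Request:
{"op": "send_rows", "data": {"plan": "0 0.25 -0.045 0;0 0.25 -0.04 0;0 0.25 -0.035 0;0 0.25 -0.03 0;0 0.25 -0.025 0"}}

```text
time_s: 10.92
ee_pos: [0.5276, 0.0742, 0.1066]
ee_rot: [-2.358, -2.07, 0.005]
contact_force: [-9.2, 0.4, 9.8]
opening: 0.232
finger_force: 81.5
```

```bash
python3 -c "
from h import *
st()"
```

```text
t 10.92 station TCP mm [-59.3   3. ] z 106.6 F st [-9.1 -0.8] 12.0
```

Request:
{"op": "send_rows", "data": {"plan": "0 0.25 -0.05 0;0 0.25 -0.045 0;0 0.25 -0.04 0;0 0.25 -0.035 0;0 0.25 -0.03 0"}}

```text
time_s: 11.33
ee_pos: [0.5408, 0.0724, 0.1082]
ee_rot: [-2.359, -2.071, 0.003]
contact_force: [-4.9, 0.7, 4.9]
opening: 0.23
finger_force: 81.0
```

```bash
python3 -c "
from h import *
st()"
```

```text
t 11.33 station TCP mm [-46.    2.9] z 108.2 F st [-5.   0.1] 7.1
```

Request:
{"op": "send_rows", "data": {"plan": "0 0.25 -0.005 0;0 0.25 -0.008 0;0 0.25 -0.008 0;0 0.25 -0.006 0;0 0.25 -0.006 0"}}

```text
time_s: 11.75
ee_pos: [0.553, 0.0708, 0.1086]
ee_rot: [-2.359, -2.071, 0.003]
contact_force: [-6.2, 1.4, 6.9]
opening: 0.231
finger_force: 81.2
```

```bash
python3 -c "
from h import *
st()"
```

```text
t 11.75 station TCP mm [-33.7   3. ] z 108.6 F st [-6.3  0.6] 9.1
```

Request:
{"op": "send_rows", "data": {"plan": "0 0.25 -0.009 0;0 0.25 -0.007 0;0 0.25 -0.006 0;0 0.25 -0.004 0;0 0.25 -0.003 0"}}

```text
time_s: 12.17
ee_pos: [0.5654, 0.0692, 0.1088]
ee_rot: [-2.359, -2.071, 0.003]
contact_force: [-5.6, 0.3, 5.8]
opening: 0.225
finger_force: 81.2
```

```bash
python3 -c "
from h import *
st()"
```

```text
t 12.17 station TCP mm [-21.2   2.9] z 108.8 F st [-5.6 -0.4] 8.0
```

Request:
{"op": "send_rows", "data": {"plan": "0 0.25 0 0;0 0.25 -0.002 0;0 0.25 0 0;0 0.25 0 0"}}

```text
time_s: 12.5
ee_pos: [0.5752, 0.0679, 0.1088]
ee_rot: [-2.359, -2.071, 0.004]
contact_force: [-5.3, 0.7, 5.6]
opening: 0.226
finger_force: 81.2
```

```bash
python3 -c "
from h import *
st()"
```

```text
t 12.5 station TCP mm [-11.3   3. ] z 108.8 F st [-5.4  0. ] 7.8
```

Request:
{"op": "send_rows", "data": {"plan": "0 0.25 0.01 0;0 0.25 0 0;0 0.25 0 0;0 0.25 0 0"}}

```text
time_s: 12.83
ee_pos: [0.585, 0.0667, 0.1088]
ee_rot: [-2.359, -2.071, 0.004]
contact_force: [-6.4, 0.5, 6.8]
opening: 0.228
finger_force: 81.2
```

Request:
{"op": "send_rows", "data": {"plan": "0 0.25 0 0;0 0.25 0 0;0 0.25 0 0"}}

```text
time_s: 13.08
ee_pos: [0.5924, 0.0657, 0.1088]
ee_rot: [-2.359, -2.071, 0.004]
contact_force: [-7.7, 0.6, 6.1]
opening: 0.235
finger_force: 81.2
```

```bash
python3 -c "
from h import *
st()"
```

```text
t 13.08 station TCP mm [6.1 3. ] z 108.8 F st [-7.7 -0.4] 8.3
```

Request:
{"op": "send_rows", "data": {"plan": "0 0.25 0.003 0;0 0.25 0.003 0;0 0.25 0.003 0;0 0.25 0.002 0"}}

```text
time_s: 13.42
ee_pos: [0.6025, 0.0643, 0.1087]
ee_rot: [-2.359, -2.071, 0.004]
contact_force: [-6.9, 0.2, 6.1]
opening: 0.231
finger_force: 81.2
```

Request:
{"op": "send_rows", "data": {"plan": "0 0.25 0.002 0;0 0.25 0.003 0;0 0.25 0.006 0;0 0.25 0.007 0"}}

```text
time_s: 13.75
ee_pos: [0.6126, 0.063, 0.1084]
ee_rot: [-2.359, -2.071, 0.003]
contact_force: [-5.2, 0.4, 4.8]
opening: 0.229
finger_force: 81.0
```

```bash
python3 -c "
from h import *
st()"
```

```text
t 13.75 station TCP mm [26.4  3. ] z 108.4 F st [-5.2 -0.3] 7.0
```

Request:
{"op": "send_rows", "data": {"plan": "0 0.25 0.018 0;0 0.25 0.017 0;0 0.25 0.016 0;0 0.25 0.015 0"}}

```text
time_s: 14.08
ee_pos: [0.6225, 0.0617, 0.1078]
ee_rot: [-2.359, -2.071, 0.003]
contact_force: [-5.9, 0.1, 5.6]
opening: 0.233
finger_force: 81.1
```

```bash
python3 -c "
from h import *
st()"
```

```text
t 14.08 station TCP mm [36.4  3. ] z 107.8 F st [-5.9 -0.6] 7.8
```

Request:
{"op": "send_rows", "data": {"plan": "0 0.25 0.022 0;0 0.25 0.022 0;0 0.25 0.022 0;0 0.25 0.022 0"}}

```text
time_s: 14.42
ee_pos: [0.6324, 0.0604, 0.107]
ee_rot: [-2.359, -2.071, 0.003]
contact_force: [-5.6, 0.5, 5.6]
opening: 0.229
finger_force: 81.1
```

```bash
python3 -c "
from h import *
st()"
```

```text
t 14.42 station TCP mm [46.4  3. ] z 107.0 F st [-5.7 -0.2] 7.8
```

Request:
{"op": "send_rows", "data": {"plan": "0 0.25 0.029 0;0 0.25 0.029 0;0 0.25 0.03 0;0 0.25 0.03 0"}}

```text
time_s: 14.75
ee_pos: [0.6424, 0.0591, 0.106]
ee_rot: [-2.359, -2.071, 0.003]
contact_force: [-6.1, 0.3, 6.5]
opening: 0.227
finger_force: 81.2
```

```bash
python3 -c "
from h import *
st()"
```

```text
t 14.75 station TCP mm [56.5  3. ] z 106.0 F st [-6.1 -0.5] 8.7
```

Request:
{"op": "send_rows", "data": {"plan": "0 0.25 0.028 0;0 0.25 0.028 0;0 0.25 0.029 0;0 0.25 0.03 0"}}

```text
time_s: 15.08
ee_pos: [0.6525, 0.0578, 0.105]
ee_rot: [-2.36, -2.071, 0.002]
contact_force: [-5.8, 0.6, 5.9]
opening: 0.233
finger_force: 81.2
```

```bash
python3 -c "
from h import *
st()"
```

```text
t 15.08 station TCP mm [66.7  3. ] z 105.0 F st [-5.8 -0.2] 8.1
```

Request:
{"op": "send_rows", "data": {"plan": "0 0.25 0.036 0;0 0.25 0.037 0;0 0.25 0.038 0;0 0.25 0.038 0"}}

```text
time_s: 15.42
ee_pos: [0.6625, 0.0565, 0.1035]
ee_rot: [-2.36, -2.071, 0.002]
contact_force: [-4.6, 0.6, 7.1]
opening: 0.233
finger_force: 81.2
```

```bash
python3 -c "
from h import *
st()"
```

```text
t 15.42 station TCP mm [76.8  3. ] z 103.5 F st [-4.7 -0. ] 9.3
```

Request:
{"op": "send_rows", "data": {"plan": "0 0.25 0.037 0;0 0.25 0.038 0;0 0.25 0.04 0;0 0.25 0.04 0"}}

```text
time_s: 15.75
ee_pos: [0.6725, 0.0552, 0.102]
ee_rot: [-2.36, -2.072, 0.002]
contact_force: [-5.3, 0.6, 6.3]
opening: 0.227
finger_force: 81.2
```

```bash
python3 -c "
from h import *
st()
cv2.imwrite('pics/s3.png',cv2.resize(viewer.get_image('scene')[220:380,200:400],None,fx=3.3,fy=3.3,interpolation=2))"
```

```text
t 15.75 station TCP mm [86.8  3.1] z 102.0 F st [-5.3 -0.1] 8.5
```

View pics/s3.png

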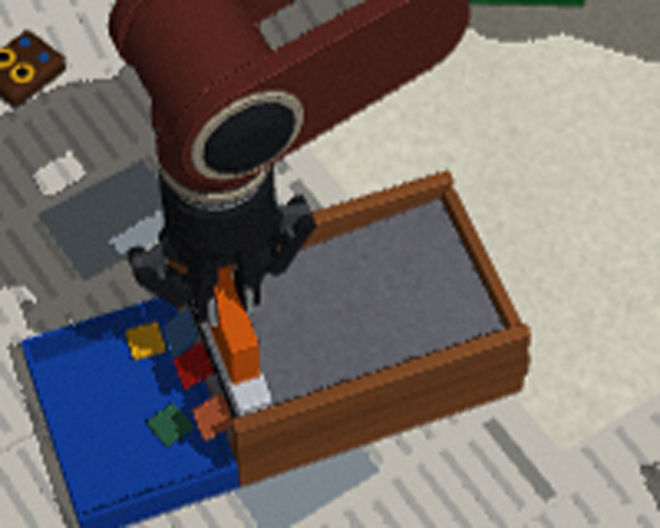

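The plate behind the scraper is clean. Yellow (145,340) and green (168,425) are over the tray, while blue, red and terracotta are just at the edge at about (180–215, 330–415). I'll push on.

Request:
{"op": "send_rows", "data": {"plan": "0 0.25 0.042 0;0 0.25 0.043 0;0 0.25 0.044 0;0 0.25 0.044 0"}}

```text
time_s: 16.13
ee_pos: [0.6825, 0.0539, 0.1004]
ee_rot: [-2.36, -2.072, 0.002]
contact_force: [-5.0, 1.4, 6.3]
opening: 0.231
finger_force: 81.2
```

Request:
{"op": "send_rows", "data": {"plan": "0 0.25 0.043 0;0 0.25 0.043 0;0 0.25 0.043 0;0 0.25 0.043 0"}}

```text
time_s: 16.47
ee_pos: [0.6925, 0.0526, 0.0987]
ee_rot: [-2.36, -2.072, 0.001]
contact_force: [-4.6, 0.5, 6.1]
opening: 0.229
finger_force: 81.2
```

```bash
python3 -c "
from h import *
st()
cv2.imwrite('pics/s4.png',cv2.resize(viewer.get_image('scene')[270:380,190:320],None,fx=4.5,fy=4.5,interpolation=2))"
```

```text
t 16.47 station TCP mm [107.    3.1] z 98.7 F st [-4.6 -0.1] 8.3
```

View pics/s4.png

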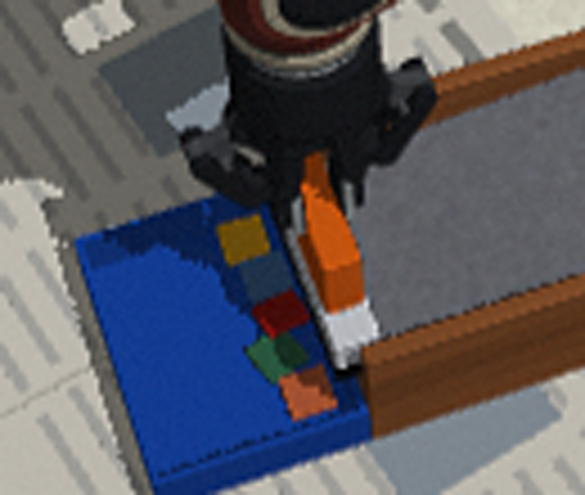

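All five chips are ahead of the scraper, down in the tray (crop column from (243,238) to (310,393)). I'll lift and return to the mat.

Request:
{"op": "send_rows", "data": {"plan": "0 0 -0.5 0;0 0 -2 0;0 0 -3 0;0 0 -3 0;0 0 -3 0;0 0 -2.5 0;0 0 -1 0;0 0 0 0.103;0 0 0 0.103;0 0 0 0.103"}}

```text
time_s: 17.35
ee_pos: [0.6927, 0.0523, 0.2462]
ee_rot: [-2.656, -1.677, 0.002]
contact_force: [-1.3, -0.3, -2.4]
opening: 0.231
finger_force: 80.1
```

```bash
python3 -c "
from h import *
delta(.521,-.3625,.23,64.9)
cv2.imwrite('pics/s5.png',cv2.resize(viewer.get_image('scene')[270:380,190:320],None,fx=4.5,fy=4.5,interpolation=2))"
```

```text
t 17.35 yawx 64.5 turn -0.006 shift now-axes [-44.83   2.33   1.65] after-turn axes [-44.84   2.05   1.65] F [-1.3 -0.3 -2.4] joints [-0.03  0.2   1.39 -0.    1.55  0.41]
```

View pics/s5.png

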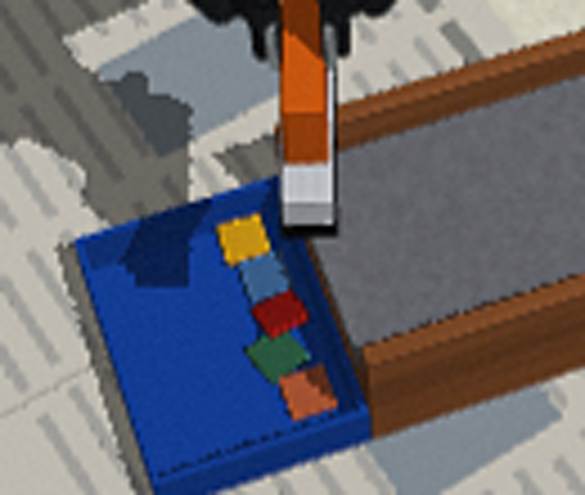

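All five chips lie flat in the tray. Now to the mat.

Request:
{"op": "send_rows", "data": {"plan": "-2 0.1 0 0;-3 0.15 0.1 0;-3.3 0.18 0.1 0;-3.3 0.18 0.1 0;-3.3 0.18 0.1 0;-3.3 0.18 0.1 0;-3.3 0.18 0.1 0;-3.3 0.18 0.1 0;-3.3 0.18 0.1 0;-3.3 0.18 0.1 0"}}

```text
time_s: 18.23
ee_pos: [0.5736, -0.2403, 0.2372]
ee_rot: [-2.649, -1.687, 0.001]
contact_force: [0.2, -0.6, -3.1]
opening: 0.229
finger_force: 80.1
```

Request:
{"op": "send_rows", "data": {"plan": "-3.3 0.18 0.1 0;-3.3 0.18 0.1 0;-3 0.18 0.1 0;-2 0.1 0.1 0;-1.3 0.05 0 0;0 0 0 0;0 0 0 0;0 0 0 0"}}

```text
time_s: 18.9
ee_pos: [0.5266, -0.3577, 0.2346]
ee_rot: [-2.65, -1.686, -0.001]
contact_force: [-0.1, 0.6, -2.7]
opening: 0.232
finger_force: 80.1
```

```bash
python3 -c "
from h import *
delta(.521,-.3625,.07,64.9)"
```

```text
t 18.9 yawx 64.9 turn 0.001 shift now-axes [-0.69 -0.29 16.46] after-turn axes [-0.69 -0.29 16.46] F [-0.1  0.6 -2.7] joints [-0.71  0.07  1.56  0.    1.52 -0.28]
```

Request:
{"op": "send_rows", "data": {"plan": "-0.4 -0.2 1.5 0;-0.3 -0.1 2.5 0;0 0 2.5 0;0 0 2.5 0;0 0 2.5 0;0 0 2.5 0;0 0 1.8 0;0 0 1.2 0;0 0 0.5 0;0 0 0 0"}}

```text
time_s: 19.73
ee_pos: [0.5198, -0.3626, 0.0583]
ee_rot: [-2.649, -1.684, 0.001]
contact_force: [0.2, -0.1, -2.1]
opening: 0.229
finger_force: 80.0
```

Request:
{"op": "send_rows", "data": {"plan": "0 0 0 0;0 0 0.1 0;0 0 0 0;0 0 0 0"}}

```text
time_s: 20.07
ee_pos: [0.5211, -0.3644, 0.0605]
ee_rot: [2.65, 1.683, 0.001]
contact_force: [0.3, 0.2, -1.9]
opening: 0.231
finger_force: 80.1
```

Request:
{"op": "send_rows", "data": {"plan": "0 0 0.2 0;0 0 0.2 0;0 0 0.1 0;0 0 0 0;0 0 0 0;0 0 0 0"}}

```text
time_s: 20.57
ee_pos: [0.5204, -0.3638, 0.054]
ee_rot: [-2.652, -1.684, 0.0]
contact_force: [0.1, -0.3, -1.1]
opening: 0.228
finger_force: 80.1
```

Request:
{"op": "send_rows", "data": {"plan": "0 0 0.1 0;0 0 0 0;0 0 0 0;0 0 0 0"}}

```text
time_s: 20.9
ee_pos: [0.5205, -0.3638, 0.0531]
ee_rot: [2.652, 1.684, 0.0]
contact_force: [-0.4, 0.3, -2.2]
opening: 0.227
finger_force: 80.2
```

Request:
{"op": "send_rows", "data": {"plan": "0 0 0.08 0;0 0 0 0;0 0 0 0;0 0 0 0"}}

```text
time_s: 21.23
ee_pos: [0.5207, -0.364, 0.053]
ee_rot: [2.651, 1.684, 0.0]
contact_force: [-0.6, 1.8, 3.5]
opening: 0.23
finger_force: 80.8
```

Touched down at z = 0.053, as predicted. I'll release and retreat.

Request:
{"op": "send_rows", "data": {"plan": "0 0 0 0;0 0 0 0;0 0 0 0;0 0 0 0;0 0 0 0;0 0 0 0;0 0 0 0;0 0 0 0", "jaw": 0}}

```text
time_s: 21.9
ee_pos: [0.5204, -0.3638, 0.0522]
ee_rot: [-2.652, -1.684, -0.0]
contact_force: [-0.1, 0.1, -0.9]
opening: 0.999
finger_force: 0.0
```

Request:
{"op": "send_rows", "data": {"plan": "0 0 -1 0;0 0 -2 0;0 0 -3 0;0 0 -3 0;0 0 -3 0;0 0 -2 0;0 0 -1 0;0 0 0 0;0 0 0 0"}}

```text
time_s: 22.65
ee_pos: [0.5204, -0.3637, 0.2022]
ee_rot: [2.652, 1.684, 0.0]
contact_force: [0.0, 0.6, -1.0]
opening: 0.999
finger_force: 0.0
```

```bash
python3 - <<'E'
from h import *
im=viewer.get_image('scene'); cv2.imwrite('pics/s6.png',im[100:400,150:450])
for n in("mat","scraper"): print(n,[(np.round(at_z("scene",d["at"],.004),3),round(d["confidence"],2)) for d in finder.tip_of("scene",n)[:3]])
print(sensors.get_state()["time_s"],sensors.get_state()["opening"])
E
```

```text
mat [(array([ 0.512, -0.386,  0.004]), 0.86), (array([ 0.23 , -0.28 ,  0.004]), 0.76), (array([ 0.551, -0.615,  0.004]), 0.62)]
scraper [(array([ 0.527, -0.376,  0.004]), 0.87)]
22.8 1.0022242418601635
```

View pics/s6.png

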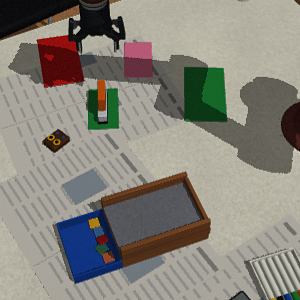

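The scraper stands upright in the middle of the small green mat (103,103). All five chips are in the tray at about (100,240), and the gripper is clear.

```bash
python3 -c "
from rig import ticket
print(ticket.finish_job())"
```

```text
the job is handed in; nothing more can be done
None
```

The job is handed in (no verdict was shown): all five chips are in the catch tray, the scraper stands upright in the middle of the small green mat, and the gripper is clear. Readings during the push were about 7–12 N downward (up to about 15 N in total).

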